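# Zero the reed-pressure gauge under its push-latch flap

## Task

Zero the reed-pressure gauge: press in the small metal flap on top of its case and let go so that it springs open, press the round button in the well beneath it all the way in and let it come back out, then push the flap down and press it home so that it latches shut. Only touch and press with the fingers: nothing is lifted or carried, and the gauge and the things on and around it stay where they are.

Things in the scene. Friction and masses are not known exactly. Their poses are not given: they have to be found in the camera images.
- gauge_case: the gauge: a grey painted steel case on rubber feet, 180 (its x) x 280 (its y) x 84 mm high, 3.2 kg, standing loose on the tiled sill. Origin at the centre of its underside; z up, front facing its -x. Its flat top is at 84 mm. On the top: a round dial (94 mm across, 12 mm high, centre at y = +78 mm) on the left half and the flap on the right half.
- flap (a joint): angle of the flap in rad: 0 latched and flush (within 0.02), negative while pressed in (stop about -0.11), 1.25 sprung fully open. Push latch: pressed in past -0.085 and let go, a damped spring swings it fully open within 2 s; from open, pushed down and in past -0.085 and let go, it stays latched (a lighter press lets it spring up). 3 N some 20 mm from the free edge works it; 6 N is ample.
- flap_hinge (a point): centre of the flap's hinge line, in the plane of the case top, fixed to the case, same axes as the case. The hinge runs along the case's y at the flap's far (+x) edge. Shut, the flap fills an opening that reaches from here 54 mm towards -x and 45 mm to each side in y.
- flap_press (a point): where a finger presses the flap: on its outer face, on its centre line, 38 mm from the hinge and 16 mm from the free edge, in a round thumb mark. Moves with the flap; x runs from the free edge to the hinge, z is the face's outward normal. The flap is a flat aluminium plate 54 (x) x 90 (y) x 3 mm; open, its free edge is 51 mm above the case top, 17 mm in front (-x) of the hinge, outer face looking back and up.
- zero_button_top (a point): centre of the top face of the round grey zero button, 24 mm across, pressed downward, in the well under the flap: its top is 10 mm below the case top, 32 mm in front (-x) of the hinge, on the flap's centre line (y = 0 from flap_hinge). The open well is 56 mm (x) x 92 mm (y) and 31 mm deep; the button stands on a low black collar 40 mm across.
- zero_button (a joint): travel of the zero button in m: 0 out, 0.005 all the way in. Sprung: 1.2 N starts it, 4 N takes it all the way in, and it comes back out when let go.
- ferrule: bystander: nickel-silver chanter ferrule, a short tube 31 mm across and 24 mm high, standing loose on the case top in front, about 66 mm in front (-x) and 18 mm to +y of the case's centre. Origin at the centre of its underside.
- saucer: bystander: white ceramic saucer, 112 mm across, 18 mm high, loose on the sill beside the gauge. Origin at the centre of its underside.
- sanding_block: bystander: pale maple sanding block, 95 x 52 x 28 mm, loose on the sill beside the gauge. Origin at the centre of its underside.
- file: bystander: flat steel file with a wooden handle, 320 mm long along its x, 19 mm high, lying loose in front of the gauge. Origin on the sill, 190 mm from the handle's end.
- blowpipe: bystander: chrome reed-testing blowpipe, 165 mm long along its x, 22 mm thick, lying loose behind the gauge. Origin on the sill near its middle.
- mandrel: bystander: reed mandrel with a dark wooden handle and steel pin, 145 mm long along its x, 24 mm high, lying loose near the gauge. Origin on the sill near its middle.

How it is judged:
On the way, in this order (a step that is already met when the one before it is completed fails the run):
1. the flap is pressed in (value of joint flap below -0.07 rad), for 0.02 s.
2. the flap has sprung open (value of joint flap above 1.1 rad), for 0.1 s.
3. the zero button is pressed all the way in (value of joint zero_button above 0.0042 m and value of joint flap above 0.9 rad), for 0.05 s.
4. the flap is pressed in again (value of joint flap below -0.07 rad and value of joint zero_button below 0.001 m), for 0.02 s.
At the end, for the whole second after the job is handed in: the flap stays latched shut by itself, flush to within 0.03 rad, the zero button is out (under 1 mm of travel), the case and the ferrule on it rest within 15 mm of where they started, the ferrule still standing, and the other things within 20 mm of where they started (value of joint flap between -0.03 and 0.03 rad and value of joint zero_button below 0.001 m and linear speed of gauge_case below 0.01 m/s and distance of each of gauge_case, ferrule from where it was at the start of the episode below 0.015 m and angle between ferrule's own z axis and vertical below 0.3 rad and distance of each of saucer, sanding_block, file, blowpipe, mandrel from where it was at the start of the episode below 0.02 m); the robot touches nothing.
It fails at once if the gauge is shoved, lifted or tipped (distance of gauge_case from where it was at the start of the episode above 0.015 m or angle between gauge_case's own z axis and vertical above 0.06 rad).
It fails at once if the ferrule on the case is knocked or lifted (distance of ferrule from where it was at the start of the episode above 0.015 m or angle between ferrule's own z axis and vertical above 0.3 rad).
It fails at once if a thing lying by the gauge is lifted, carried or knocked away (distance of any of saucer, sanding_block, file, blowpipe, mandrel from where it was at the start of the episode above 0.02 m).
It also fails if it takes over 48 s, if anything falls off the work surface, if the arm or the gripper's body presses on something with over 40 N, if the wrist force passes 120 N, or if a joint passes its speed limit or range.

## Robot

A 7-joint arm with a two-finger parallel gripper is mounted at the origin on the work surface. World frame = base frame: x ahead of the robot, y to its left, z up, the work surface at z = 0. Lengths are in m, angles in rad, forces in N, time in s.
With the tool pointing down it reaches from about 0.425 to 0.875 m from the base axis. Payload 8.4 kg.
Tool frame: the origin (TCP) lies midway between the tips of the shut fingers; the grasp point (between the pads) lies 19 mm behind it; z points along the fingers, y is the direction in which the jaws open and shut (so a half turn about z gives the same grasp; the last joint's range is limited). The gripper opens to 87 mm and grips with 3 to 60 N. Pads are 19 mm wide; open, the fingers measure 117 mm over their backs; the gripper's body (75 mm by 190 mm) begins 51 mm behind the grasp point.
Start: joints at [-1.218, 0.333, 0.04, 1.465, -0.013, 1.343, -0.059], TCP at [0.284, 0.585, 0.223] pointing down, gripper open.
Joint ranges: [-2.58, 2.58], [-0.38, 2.09], [-1.3, 1.39], [0.25, 2.4], [-1.5, 4.64], [0.08, 2.09], [-2.65, 2.65]. Speed limits (rad/s): [2.22, 2.22, 2.79, 2.79, 3.14, 3.14, 3.14].

## Interface

Orientations are given as a rotation vector (axis times angle).
In Python, from plant import r gives the robot as it stands. The module is installed in compiled form; this text tells all that it offers.
- The arm moves only by the tool carry_out, never from a script. Its arguments are lists of equal length, an entry for each row: "delta_pos": the shift along the tool's x, y, z in mm, a list of three; "turn": the turn about the tool's z in rad. In form: {"delta_pos": [[tx, ty, tz], ...], "turn": [turn, ...]}. A call has exactly 8 rows; each row shifts and turns the commanded pose from where the row before left it, along the tool's axes as they then stand; what a row does not reach is not made up. A row lasts 1/10 s, in which the tool goes at most 50 mm and 8.59 degrees, less where a joint would pass 70% of its speed; a pose out of reach is approached as far as the arm can. A call is refused whole if a number of a shift passes 50 or a number of a turn 0.15, either way. A call with a gripper value outside its range is refused whole. "grip" is the gripper's target within -1 to 1 (shut at 1, half-way at 0, fully open at -1), set as the call begins (left out, the last holds). The fingers move at their own pace and stop on an object; "grip_force" is the grip in N (left out, the last holds). Time passes only in rows, so rows that do not move let the fingers close, or fill a call up. It gives the time, the measured TCP pose, the force and the opening at its end, in the units of the state.
- r.sense(): the state, without advancing time (a new reading comes with each control period).
- r.snapshot(name): name is "side" or "top" or "wrist"; returns (picture, depth): 480x640x3 uint8, red, green, blue; 480x640 float32, m along the optical axis (not along the pixel's ray), 0 where there is no reading.
- r.camera_params(name): a dict with "K" (3x3 intrinsics, pixels), "D" ([k1, k2, p1, p2, k3] as OpenCV has them; the pictures are not rectified), "eye" and "orientation" of the camera in the world; the wrist camera has in their place "tool_from_camera" (4x4, takes a point from camera to tool coordinates, whose origin is the TCP and whose axes are the flange's). Camera axes: x right, y down, z forward; pixel columns grow to the right and rows downward; lengths in m; the calibration is good to about 2 mm. A picture is of the moment at which its call begins: read the wrist's pose just before it. camera_params takes no time and is no camera call.
- r.job_done(): hands the job in, once; it reports no verdict.
The state is a dict: "time_s": time; "joint_positions": joint angles; "joint_vel": joint speeds; "effort": joint torques, N m; "eef_pos": TCP position; "orientation": TCP orientation; "wrist_force": force on the tool from outside, world axes, zero at the start; "ft_torque": the same for the moment, N m; "grip_width": finger opening in m.
Only numpy, scipy, OpenCV 4.12 (cv2) and the standard library are available. Lean on these libraries where they do the work, as an engineer would, in place of code of your own. Each camera call takes 0.05 s, during which the arm holds its last target.

## Working session

There is one attempt and no reset: what is moved stays moved. The work goes in short steps, Python scripts to look and compute and a tool call to move; the robot and the scene stay as the last step left them, time stands still between calls to the robot, and variables do not carry over. Pictures are saved under pics/ and viewed, and the job is handed in when it is done.

Besides the shell and the picture viewer there is one more tool, called as name(argument=value, ...) on one line, values as JSON. carry_out: Moves the arm, as the interface text tells. Its arguments: {"type":"object","properties":{"delta_pos":{"type":"array"},"turn":{"type":"array"},"grip":{"type":"number"},"grip_force":{"type":"number"}},"required":["delta_pos","turn"]}

```bash
mkdir -p pics; cat > h.py <<'E'
import numpy as np,cv2
from plant import r
from scipy.spatial.transform import Rotation as R
def snap(n,f):
    s=r.sense(); p,d=r.snapshot(n); cv2.imwrite('pics/'+f+'.png',p[:,:,::-1]); np.savez('pics/'+f+'.npz',p=p,d=d,pos=s['eef_pos'],ori=s['orientation']); return p,d,s
E
python3 - <<'E'
from h import *
print(r.sense())
for n in ['side','top','wrist']:
    c=r.camera_params(n);print(n,c); snap(n,n+'0')
E
```

```text
{'time_s': 0.0, 'joint_positions': array([-1.21818397,  0.33395545,  0.03988394,  1.46631052, -0.01339884,
        1.34330093, -0.05849278]), 'joint_vel': array([ 9.93992892e-04, -2.23566197e-03,  9.93088983e-05, -4.32350998e-04,
        5.18321401e-04, -9.31348021e-04, -7.58303250e-04]), 'effort': array([ 4.69900351e-04, -6.56375813e+01,  1.33553926e+00, -4.03797197e+01,
       -5.96647826e-02,  4.49040101e-02,  2.27109044e-04]), 'eef_pos': array([0.28360769, 0.58431887, 0.22161143]), 'orientation': array([-7.03655279e-01, -3.06150504e+00,  2.65091940e-03]), 'wrist_force': array([-0.88786943,  0.32157767,  0.73090516]), 'ft_torque': array([-0.01810441, -0.01142459,  0.06554565]), 'grip_width': 0.08683889747041759}
side {'K': array([[615.96065296,   0.        , 311.59107008],
       [  0.        , 615.96065296, 240.29948366],
       [  0.        ,   0.        ,   1.        ]]), 'D': array([0.04773366, 0.        , 0.        , 0.        , 0.        ]), 'eye': array([0.40602536, 0.92906556, 0.85287918]), 'orientation': array([-0.31922991,  2.76349387, -1.26902675])}
top {'K': array([[43
[... 241 characters left out ...]
8409492, 0.08341297, 0.97305422]), 'orientation': array([-2.19266682,  2.1310127 , -0.17182517])}
wrist {'K': array([[360.96777227,   0.        , 320.07529434],
       [  0.        , 360.96777227, 241.90770414],
       [  0.        ,   0.        ,   1.        ]]), 'D': array([0.00697617, 0.        , 0.        , 0.        , 0.        ]), 'tool_from_camera': array([[ 9.63752804e-05, -9.63410156e-01, -2.68031457e-01,
         7.21577067e-02],
       [ 9.99999855e-01, -4.91946067e-05,  5.36391704e-04,
        -8.62224781e-04],
       [-5.29950918e-04, -2.68031470e-01,  9.63410011e-01,
        -1.61934826e-01],
       [ 0.00000000e+00,  0.00000000e+00,  0.00000000e+00,
         1.00000000e+00]])}
```

View pics/side0.png

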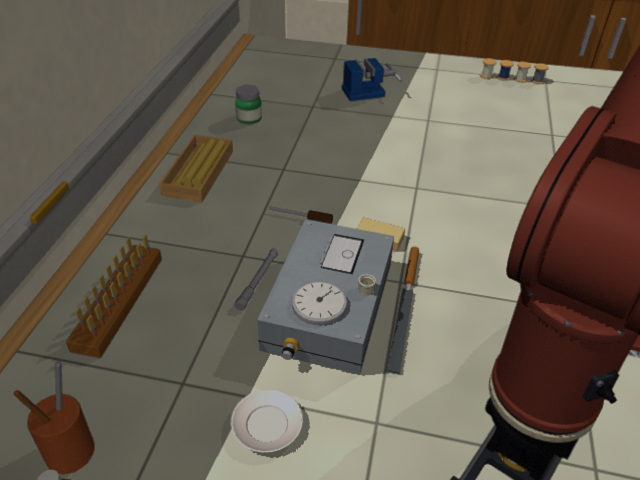

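View pics/top0.png

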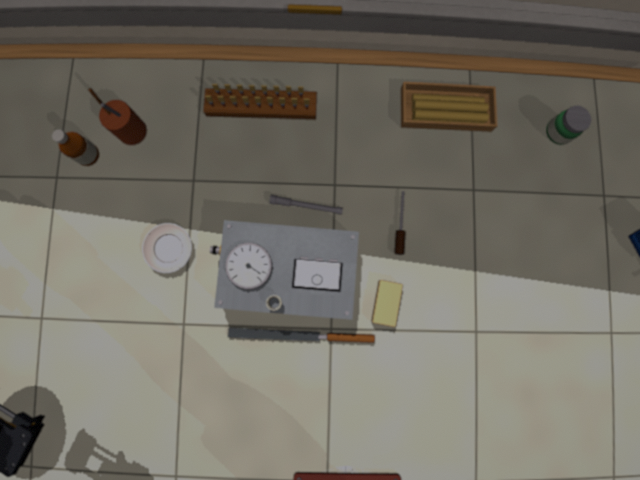

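The side view shows the gauge with its white flap near (343,253), thumb mark (347,254) and ferrule (367,284). The top view shows the flap at (317,275), thumb mark (317,281), dial (248,266) and ferrule (274,303). Next I'll get the flap corners.

```bash
cat >> h.py <<'E'
def pose(n,pos=None,ori=None):
    c=r.camera_params(n)
    if n=='wrist':
        T=np.eye(4);T[:3,:3]=R.from_rotvec(ori).as_matrix();T[:3,3]=pos
        return c['K'],c['D'],T@c['tool_from_camera']
    T=np.eye(4);T[:3,:3]=R.from_rotvec(c['orientation']).as_matrix();T[:3,3]=c['eye'];return c['K'],c['D'],T
def onplane(K,D,T,uv,z):
    n=cv2.undistortPoints(np.array(uv,float).reshape(-1,1,2),K,D).reshape(-1,2)
    d=np.c_[n,np.ones(len(n))]@T[:3,:3].T
    return T[:3,3]+d*((z-T[2,3])/d[:,2])[:,None]
def cloud(K,D,T,d):
    v,u=np.nonzero(d>0)
    n=cv2.undistortPoints(np.c_[u,v].astype(float).reshape(-1,1,2),K,D).reshape(-1,2)
    P=np.c_[n,np.ones(len(n))]*d[v,u][:,None]
    out=np.full(d.shape+(3,),np.nan);out[v,u]=P@T[:3,:3].T+T[:3,3];return out
E
python3 - <<'E'
from h import *
for n in ['top','side']:
    z=np.load(f'pics/{n}0.npz');p,d=z['p'],z['d'];K,D,T=pose(n);C=cloud(K,D,T,d)
    hsv=cv2.cvtColor(p,cv2.COLOR_RGB2HSV)
    box=(270,215,100,110) if n=='top' else (310,225,65,55)
    # white region near seed
    seed=(305,268) if n=='top' else (340,245)
    g=cv2.cvtColor(p,cv2.COLOR_RGB2GRAY)
    print(n,p[seed[1],seed[0]],C[seed[1],seed[0]], C[235,340] if n=='top' else C[235,310])
    m=((g>g[seed[1],seed[0]]-40)).astype(np.uint8)
    nn,l=cv2.connectedComponents(m);m=(l==l[seed[1],seed[0]]).astype(np.uint8)
    print(m.sum());c,_=cv2.findContours(m,0,2);rect=cv2.minAreaRect(c[0]);b=cv2.boxPoints(rect);print(b)
    q=cv2.approxPolyDP(cv2.convexHull(c[0]),3,True).reshape(-1,2);print(q)
    print(onplane(K,D,T,q,.084).round(4))
    # case top
    mm=(np.abs(C[:,:,2]-.084)<.006);mm&=(np.abs(C[:,:,0]-.55)<.3);
    P=C[mm];print('top pts',len(P),P[:,2].mean());rc=cv2.minAreaRect(P[:,:2].astype(np.float32));print(rc,cv2.boxPoints(rc))
z=np.load('pics/top0.npz')['p'];cv2.imwrite('pics/tz.png',cv2.resize(z[210:350,200:400,::-1],None,fx=4,fy=4,interpolation=2))
E
```

```text
top [156 155 162] [0.54557315 0.10161945 0.08272448] [0.61552034 0.03176256 0.08437422]
1140
[[294.31726 285.1931 ]
 [296.4828  259.2069 ]
 [340.0138  262.83447]
 [337.84827 288.82068]]
[[297 260]
 [339 263]
 [338 287]
 [295 285]]
[[0.5613 0.1184 0.084 ]
 [0.5577 0.0325 0.084 ]
 [0.5088 0.0334 0.084 ]
 [0.5104 0.1207 0.084 ]]
top pts 10528 0.08289498006791574
((0.625517725944519, 0.31769850850105286), (0.7216123938560486, 0.26689398288726807), 65.16089630126953) [[ 0.3528514   0.04632741]
 [ 0.5950552  -0.06578714]
 [ 0.89818406  0.5890696 ]
 [ 0.6559802   0.70118415]]
side [165 161 161] [0.54170104 0.05823615 0.08450685] [0.60342721 0.04378031 0.08514715]
889
[[321.7528  265.56348]
 [333.58575 231.755  ]
 [360.40088 241.14032]
 [348.56793 274.9488 ]]
[[334 236]
 [360 241]
 [349 271]
 [322 265]]
[[0.558  0.0345 0.084 ]
 [0.5068 0.0372 0.084 ]
 [0.5124 0.1241 0.084 ]
 [0.5633 0.12   0.084 ]]
top pts 9693 0.0828586101364243
((0.5908825397491455, -0.07376587390899658), (1.3884543180465698, 0.3498777747154236), 82.49334716796875) [[ 0.32674816 -0.739189  ]
 [ 0.67362744 -0.78489757]
 [ 0.85501695  0.5916573 ]
 [ 0.50813764  0.6373658 ]]
```

View pics/tz.png

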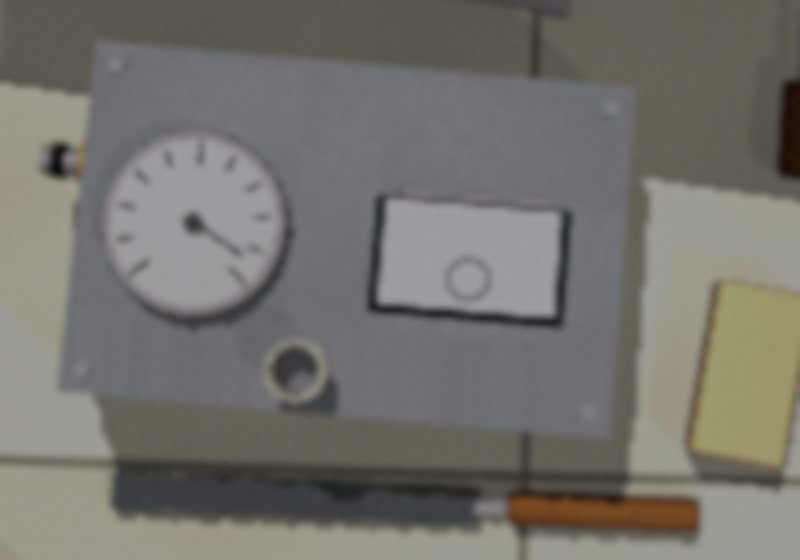

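```bash
cat >> h.py <<'E'
def plan(targets,yaw,n,pos=None,th=None):
    # targets: list of world pts, rows n each; yaw: final world angle of tool x
    s=r.sense(); pos=np.array(s['eef_pos'] if pos is None else pos); M=R.from_rotvec(s['orientation']).as_matrix()
    th=np.arctan2(M[1,0],M[0,0]) if th is None else th
    print('th',np.degrees(th),'tilt',M[2])
    dth=(yaw-th+np.pi)%(2*np.pi)-np.pi; N=sum(n); rows=[];tr=[]
    for t,k in zip(targets,n):
        d=(np.array(t)-pos)/k
        for i in range(k):
            X=np.array([np.cos(th),np.sin(th),0]);Y=np.array([np.sin(th),-np.cos(th),0])
            rows.append([round(1000*d@X,1),round(1000*d@Y,1),round(-1000*d[2],1)]);tr.append(round(-dth/N,3)); th+=dth/N
        pos=np.array(t)
    for i in range(0,len(rows),8): print(rows[i:i+8],tr[i:i+8])
E
python3 - <<'E'
from h import *
K,D,T=pose('top')
q=np.array([(96,40),(636,88),(610,438),(58,390)])/4+[200,210]
c=onplane(K,D,T,q,.084);print('case corners',c.round(4), c.mean(0))
a=c[0]-c[1];b=c[3]-c[2];print(np.degrees(np.arctan2(-a[0],a[1])),np.degrees(np.arctan2(-b[0],b[1])),np.linalg.norm(a),np.linalg.norm(c[0]-c[3]))
print('mark',onplane(K,D,T,[[317,279.5]],.084),'ferr',onplane(K,D,T,[[273.8,302.5]],.108))
plan([(.50,.078,.20)],np.radians(177.4),[16])
E
```

```text
case corners [[ 0.6396  0.2721  0.084 ]
 [ 0.623  -0.0074  0.084 ]
 [ 0.4443  0.0027  0.084 ]
 [ 0.4604  0.2813  0.084 ]] [0.54183809 0.13714518 0.084     ]
-3.3909803270542107 -3.300988932093146 0.27998046656672637 0.17945062937073766
mark [[0.52281256 0.07648589 0.084     ]] ferr [[0.47430168 0.16009423 0.108     ]]
th 154.11276019561632 tilt [-8.38518888e-05 -1.26385189e-03 -9.99999198e-01]
[[np.float64(-26.0), np.float64(-22.6), np.float64(1.4)], [np.float64(-25.4), np.float64(-23.2), np.float64(1.4)], [np.float64(-24.8), np.float64(-23.9), np.float64(1.4)], [np.float64(-24.2), np.float64(-24.5), np.float64(1.4)], [np.float64(-23.6), np.float64(-25.1), np.float64(1.4)], [np.float64(-22.9), np.float64(-25.7), np.float64(1.4)], [np.float64(-22.3), np.float64(-26.3), np.float64(1.4)], [np.float64(-21.6), np.float64(-26.8), np.float64(1.4)]] [np.float64(-0.025), np.float64(-0.025), np.float64(-0.025), np.float64(-0.025), np.float64(-0.025), np.float64(-0.025), np.float64(-0.025), np.float64(-0.025)]
[[np.float64(-20.9), np.float64(-27.4), np.float64(1.4)], [np.float64(-20.2), np.float64(-27.9), np.float64(1.4)], [np.float64(-19.5), np.float64(-28.4), np.float64(1.4)], [np.float64(-18.8), np.float64(-28.9), np.float64(1.4)], [np.float64(-18.0), np.float64(-29.3), np.float64(1.4)], [np.float64(-17.3), np.float64(-29.8), np.float64(1.4)], [np.float64(-16.5), np.float64(-30.2), np.float64(1.4)], [np.float64(-15.7), np.float64(-30.6), np.float64(1.4)]] [np.float64(-0.025), np.float64(-0.025), np.float64(-0.025), np.float64(-0.025), np.float64(-0.025), np.float64(-0.025), np.float64(-0.025), np.float64(-0.025)]
```

carry_out(delta_pos=[[-26, -22.6, 1.4], [-25.4, -23.2, 1.4], [-24.8, -23.9, 1.4], [-24.2, -24.5, 1.4], [-23.6, -25, 1.4], [-23, -25.7, 1.4], [-22.3, -26.3, 1.4], [-21.6, -26.8, 1.4]], turn=[-0.025, -0.025, -0.025, -0.025, -0.025, -0.025, -0.025, -0.025], grip=1, grip_force=20)

```text
time_s: 0.95
eef_pos: [0.3921, 0.3298, 0.2112]
orientation: [-0.393, -3.117, 0.0]
wrist_force: [-0.1, 1.3, -0.2]
grip_width: 0.0311
```

carry_out(delta_pos=[[-21, -27.4, 1.4], [-20, -28, 1.4], [-19.5, -28.4, 1.4], [-18.8, -29, 1.4], [-18, -29.3, 1.4], [-17.3, -29.8, 1.4], [-16.5, -30, 1.4], [-15.7, -30.6, 1.4]], turn=[-0.025, -0.025, -0.025, -0.025, -0.025, -0.025, -0.025, -0.025])

```text
time_s: 1.75
eef_pos: [0.4989, 0.0762, 0.2001]
orientation: [-0.08, -3.141, -0.0]
wrist_force: [-0.1, 0.4, -0.2]
grip_width: 0.0003
```

```bash
python3 - <<'E'
from h import *
s=r.sense();print(s['joint_positions'].round(2))
p,d,s=snap('wrist','w1');print(s['eef_pos'],s['time_s'])
plan([(.50,.078,.20)],np.radians(176.65),[8])
E
```

```text
[-0.65  0.04  0.43  1.86 -0.02  1.24  1.3 ]
[0.49892946 0.076152   0.20008979] 1.75
th 176.84470275202082 tilt [-0.00116824 -0.00216864 -0.99999697]
[[np.float64(0.1), np.float64(1.0), np.float64(0.0)], [np.float64(0.1), np.float64(1.0), np.float64(0.0)], [np.float64(0.1), np.float64(1.0), np.float64(0.0)], [np.float64(0.1), np.float64(1.0), np.float64(0.0)], [np.float64(0.1), np.float64(1.0), np.float64(0.0)], [np.float64(0.1), np.float64(1.0), np.float64(0.0)], [np.float64(0.1), np.float64(1.0), np.float64(0.0)], [np.float64(0.1), np.float64(1.0), np.float64(0.0)]] [np.float64(0.0), np.float64(0.0), np.float64(0.0), np.float64(0.0), np.float64(0.0), np.float64(0.0), np.float64(0.0), np.float64(0.0)]
```

View pics/w1.png

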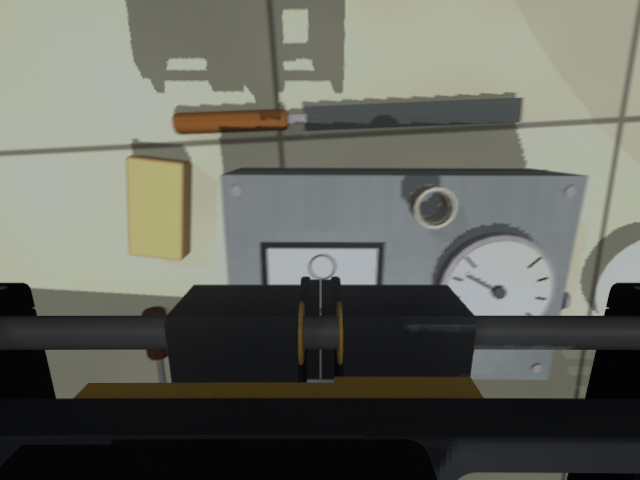

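The wrist view shows the shut fingertips at (320,278) and the thumb mark at (321,266). The flap's front corners are about (267,248) and (380,248), and the ferrule is at (435,207).

```bash
python3 - <<'E'
from h import *
z=np.load('pics/w1.npz');K,D,T=pose('wrist',z['pos'],z['ori'])
c=onplane(K,D,T,[(321.5,266.5),(266.5,248.5),(379.5,248.5),(224,172),(584,176)],.084);print('mark,fl R,fl L,caseR,caseL',c.round(4))
# project TCP into image
P=np.linalg.inv(T)@np.r_[z['pos'],1];print(cv2.projectPoints(P[:3].reshape(1,3),np.zeros(3),np.zeros(3),K,D)[0])
plan([(.523,.077,.11)],np.radians(176.65),[8])
E
```

```text
mark,fl R,fl L,caseR,caseL [[0.5245 0.0749 0.084 ]
 [0.507  0.0316 0.084 ]
 [0.5116 0.1222 0.084 ]
 [0.4451 0.0049 0.084 ]
 [0.4621 0.2774 0.084 ]]
[[[322.52984869 296.41276907]]]
th 176.84470275202082 tilt [-0.00116824 -0.00216864 -0.99999697]
[[np.float64(-2.7), np.float64(1.0), np.float64(11.3)], [np.float64(-2.7), np.float64(1.0), np.float64(11.3)], [np.float64(-2.7), np.float64(1.0), np.float64(11.3)], [np.float64(-2.7), np.float64(1.0), np.float64(11.3)], [np.float64(-2.7), np.float64(1.0), np.float64(11.3)], [np.float64(-2.7), np.float64(1.0), np.float64(11.3)], [np.float64(-2.7), np.float64(1.0), np.float64(11.3)], [np.float64(-2.7), np.float64(1.0), np.float64(11.3)]] [np.float64(0.0), np.float64(0.0), np.float64(0.0), np.float64(0.0), np.float64(0.0), np.float64(0.0), np.float64(0.0), np.float64(0.0)]
```

carry_out(delta_pos=[[-6, 0.3, 20], [-6, 0.3, 20], [-6, 0.2, 20], [-6, 0.2, 20], [0, 0, 15], [0, 0, 10], [0, 0, 0], [0, 0, 0]], turn=[0, 0, 0, 0, 0, 0, 0, 0])

```text
time_s: 2.6
eef_pos: [0.5229, 0.0773, 0.0956]
orientation: [0.081, 3.14, 0.0]
wrist_force: [-1.4, 0.0, -0.4]
grip_width: 0.0004
```

```bash
python3 - <<'E'
from h import *
p,d,s=snap('wrist','w2');print(s['eef_pos'],s['wrist_force'])
E
```

```text
[0.52285009 0.07734262 0.09559017] [-1.41003711  0.00438028 -0.43674914]
```

View pics/w2.png

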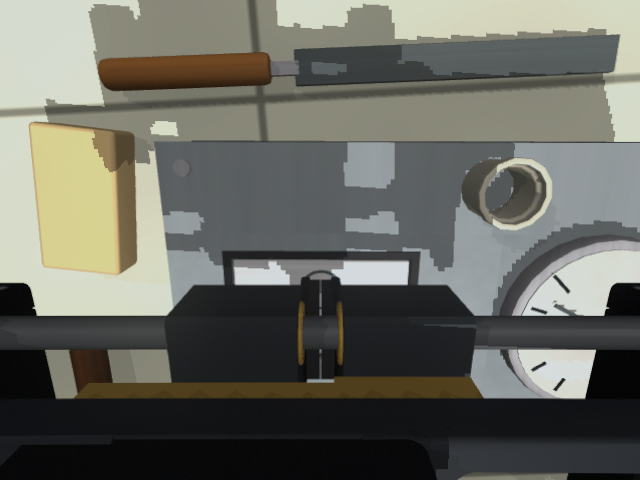

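The fingers sit over the thumb mark, with the flap's front edge at about y=260. I'll press now.

carry_out(delta_pos=[[0, 0, 5], [0, 0, 4], [0, 0, 2], [0, 0, 2], [0, 0, 1], [0, 0, 1], [0, 0, 0], [0, 0, 0]], turn=[0, 0, 0, 0, 0, 0, 0, 0])

```text
time_s: 3.45
eef_pos: [0.5229, 0.0773, 0.0803]
orientation: [0.081, 3.14, 0.0]
wrist_force: [-0.4, 0.7, 3.3]
grip_width: 0.0005
```

carry_out(delta_pos=[[0, 0, 0.5], [0, 0, 0.5], [0, 0, 0.5], [0, 0, 0], [0, 0, 0], [0, 0, 0], [0, 0, 0], [0, 0, 0]], turn=[0, 0, 0, 0, 0, 0, 0, 0])

```text
time_s: 4.25
eef_pos: [0.5231, 0.0773, 0.0797]
orientation: [0.081, 3.14, 0.001]
wrist_force: [-4.0, -1.0, 13.0]
grip_width: 0.0003
```

The force jumped to 13 N, so the flap is at its stop. I'll release upward and forward.

carry_out(delta_pos=[[0, 0, -30], [8, 0, -45], [8, 0, -30], [8, 0, -15], [6, 0, 0], [0, 0, 0], [0, 0, 0], [0, 0, 0]], turn=[0, 0, 0, 0, 0, 0, 0, 0])

```text
time_s: 5.05
eef_pos: [0.4925, 0.0786, 0.1975]
orientation: [-0.082, -3.139, 0.002]
wrist_force: [0.3, 0.0, 1.2]
grip_width: 0.0001
```

carry_out(delta_pos=[[0, 0, 0], [0, 0, 0], [0, 0, 0], [0, 0, 0], [0, 0, 0], [0, 0, 0], [0, 0, 0], [0, 0, 0]], turn=[0, 0, 0, 0, 0, 0, 0, 0])

```text
time_s: 5.85
eef_pos: [0.4928, 0.0788, 0.1987]
orientation: [0.081, 3.141, 0.0]
wrist_force: [-0.7, -0.4, 0.3]
grip_width: 0.0006
```

```bash
python3 - <<'E'
from h import *
p,d,s=snap('wrist','w3');print(s['eef_pos'],s['wrist_force'])
p2,d2,s=snap('side','s3')
p3,d3,s=snap('top','t3')
a=cv2.resize(p2[200:340,230:430],(800,560));
cv2.imwrite('pics/c3.png',np.vstack([p[:300,:,::-1],cv2.resize(np.hstack([p2[200:340,230:430],p3[200:340,200:400]]),(640,224))[:,:,::-1]]))
E
```

```text
[0.49277997 0.07882682 0.19867772] [-0.7226335  -0.37886584  0.3112712 ]
```

View pics/c3.png

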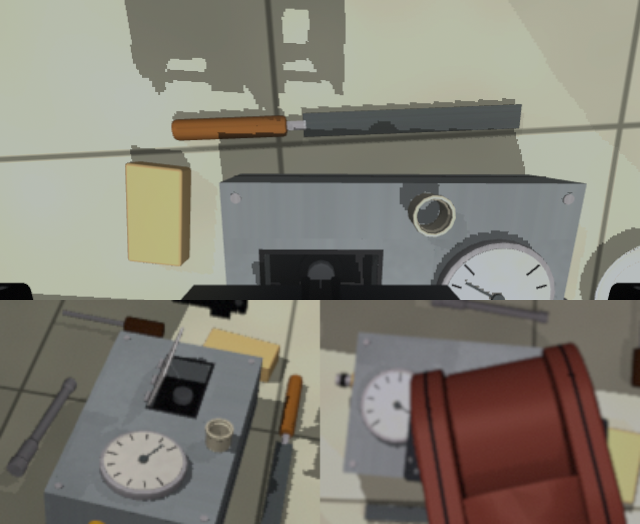

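The flap is open, with the button visible in the well at about (320,272) in the wrist view. Next I'll go to the button, aiming 3 mm forward of centre for flap clearance.

carry_out(delta_pos=[[-11, 0, 10], [-11, 0, 20], [-11, 0, 30], [0, 0, 25], [0, 0, 20], [0, 0, 12], [0, 0, 0], [0, 0, 0]], turn=[0, 0, 0, 0, 0, 0, 0, 0])

```text
time_s: 6.8
eef_pos: [0.5261, 0.0772, 0.0823]
orientation: [0.081, 3.14, 0.0]
wrist_force: [0.6, -0.6, -0.9]
grip_width: 0.0008
```

```bash
python3 - <<'E'
from h import *
p,d,s=snap('side','s4');print(s['eef_pos'],s['wrist_force'])
cv2.imwrite('pics/c4.png',cv2.resize(p[190:330,250:430],(720,560),interpolation=2)[:,:,::-1])
E
```

```text
[0.52613014 0.07716502 0.0823269 ] [ 0.63294755 -0.59451902 -0.85501878]
```

View pics/c4.png

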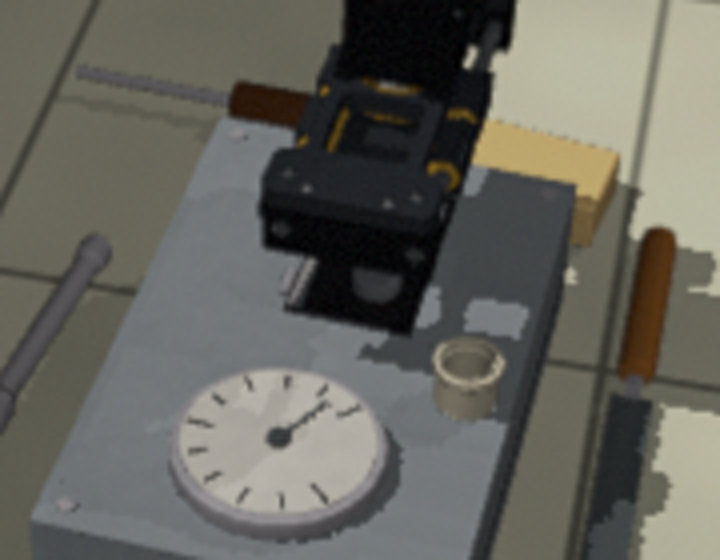

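The gripper is over the well, the flap is still open under it at (300,280), and the ferrule is clear at (465,380). I'll press the button.

carry_out(delta_pos=[[0, 0, 4], [0, 0, 3], [0, 0, 2], [0, 0, 2], [0, 0, 1], [0, 0, 1], [0, 0, 0], [0, 0, 0]], turn=[0, 0, 0, 0, 0, 0, 0, 0])

```text
time_s: 7.65
eef_pos: [0.5259, 0.0772, 0.0688]
orientation: [0.081, 3.14, 0.0]
wrist_force: [0.4, 0.4, 4.1]
grip_width: 0.001
```

carry_out(delta_pos=[[0, 0, 0.5], [0, 0, 0.5], [0, 0, 0.3], [0, 0, 0], [0, 0, 0], [0, 0, 0], [0, 0, 0], [0, 0, 0]], turn=[0, 0, 0, 0, 0, 0, 0, 0])

```text
time_s: 8.45
eef_pos: [0.526, 0.0772, 0.0684]
orientation: [0.082, 3.14, 0.001]
wrist_force: [-4.3, 0.5, 14.6]
grip_width: 0.0007
```

The button bottomed at the expected height with a 14.6 N hard stop. I'll rise and go behind the open flap.

carry_out(delta_pos=[[0, 0, -15], [0, 0, -35], [0, 0, -40], [0, 0, -15], [-20, 0, -5], [-20, 0, 0], [-21, 0, 0], [0, 0, 0]], turn=[0, 0, 0, 0, 0, 0, 0, 0])

```text
time_s: 9.25
eef_pos: [0.588, 0.0735, 0.1767]
orientation: [0.082, 3.141, -0.002]
wrist_force: [0.1, 0.5, 0.2]
grip_width: 0.0007
```

```bash
python3 - <<'E'
from h import *
p,d,s=snap('side','s5');print(s['eef_pos'],s['wrist_force'])
cv2.imwrite('pics/c5.png',cv2.resize(p[190:330,250:430],(720,560),interpolation=2)[:,:,::-1])
K,D,T=pose('side')
C=cloud(K,D,T,d)
m=(C[:,:,2]>.1)&(C[:,:,2]<.145)&(abs(C[:,:,0]-.55)<.03)&(abs(C[:,:,1]-.076)<.06)
print(C[m][::6].round(3)[:30])
E
```

```text
[0.58803016 0.07351234 0.1766678 ] [0.12732613 0.46091988 0.1631479 ]
[[0.543 0.032 0.132]
 [0.543 0.04  0.131]
 [0.542 0.049 0.133]
 [0.548 0.041 0.118]
 [0.551 0.038 0.111]
 [0.552 0.039 0.107]
 [0.554 0.039 0.101]
 [0.543 0.079 0.133]
 [0.544 0.084 0.133]
 [0.545 0.091 0.134]
 [0.545 0.098 0.134]
 [0.546 0.104 0.135]
 [0.547 0.108 0.133]
 [0.549 0.108 0.127]
 [0.55  0.111 0.125]
 [0.551 0.113 0.122]
 [0.552 0.116 0.119]
 [0.554 0.115 0.113]
 [0.552 0.124 0.117]
 [0.552 0.122 0.11 ]
 [0.556 0.121 0.101]]
```

View pics/c5.png

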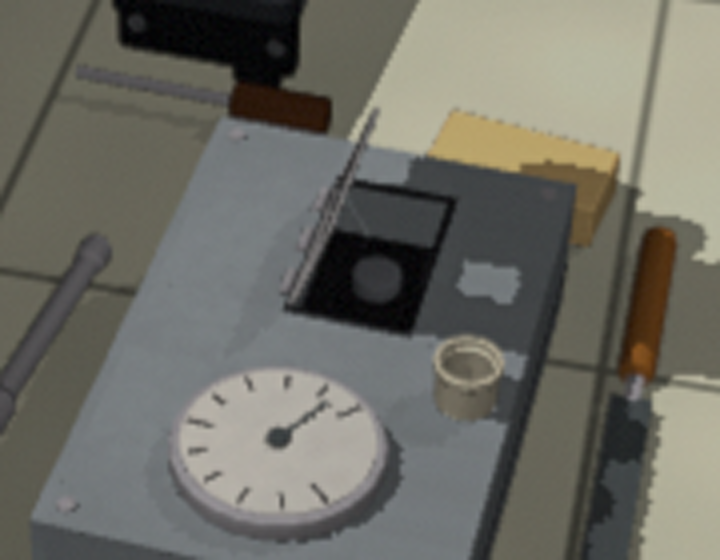

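The flap stands open with its free edge at about (.544, y, .134) and its hinge at about x=.560, and the button is back out. I'll descend behind the flap and start the closing arc.

carry_out(delta_pos=[[0, 0, 15], [0, 0, 20], [0, 0, 15], [10, 0, 0], [10, 0, 0], [8, 0, 0], [4, 0, 0], [0, 0, 0]], turn=[0, 0, 0, 0, 0, 0, 0, 0])

```text
time_s: 10.1
eef_pos: [0.5545, 0.0759, 0.1282]
orientation: [0.081, 3.139, 0.002]
wrist_force: [0.5, -0.5, 0.1]
grip_width: 0.0006
```

carry_out(delta_pos=[[5, 0, 2], [5, 0, 3], [4, 0, 3], [4, 0, 4], [4, 0, 5], [3, 0, 5], [2, 0, 4], [0, 0, 0]], turn=[0, 0, 0, 0, 0, 0, 0, 0])

```text
time_s: 10.9
eef_pos: [0.5271, 0.0769, 0.1006]
orientation: [-0.081, -3.139, 0.001]
wrist_force: [1.1, 0.6, 1.2]
grip_width: 0.0006
```

```bash
python3 - <<'E'
from h import *
p,d,s=snap('side','s6');print(s['eef_pos'],s['wrist_force'])
cv2.imwrite('pics/c6.png',cv2.resize(p[190:330,250:430],(720,560),interpolation=2)[:,:,::-1])
E
```

```text
[0.5271026  0.07691244 0.10060983] [1.0801304  0.63172023 1.17680122]
```

View pics/c6.png

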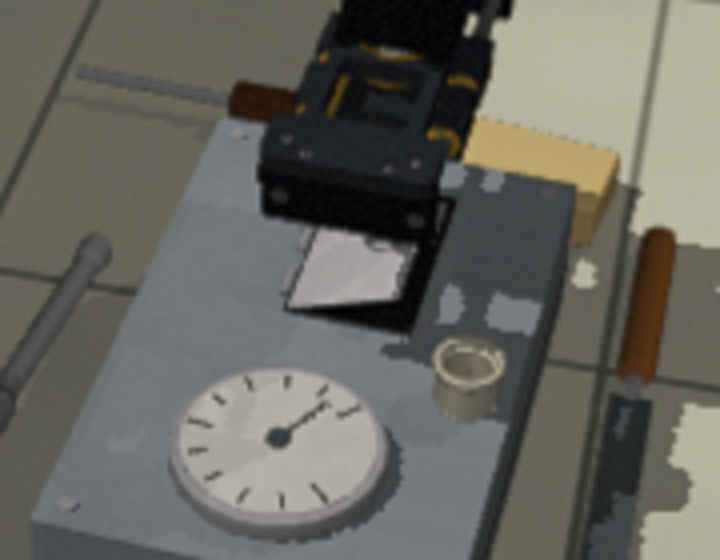

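The flap is down to roughly 0.4 rad under the finger. Continuing down.

carry_out(delta_pos=[[2, 0, 4], [2, 0, 4], [0, 0, 4], [0, 0, 4], [0, 0, 2], [0, 0, 1], [0, 0, 1], [0, 0, 0]], turn=[0, 0, 0, 0, 0, 0, 0, 0])

```text
time_s: 11.75
eef_pos: [0.5235, 0.0771, 0.0812]
orientation: [-0.081, -3.14, 0.0]
wrist_force: [-1.5, -0.8, 1.7]
grip_width: 0.0001
```

carry_out(delta_pos=[[0, 0, 0.5], [0, 0, 0.5], [0, 0, 0.5], [0, 0, 0.5], [0, 0, 0.4], [0, 0, 0], [0, 0, 0], [0, 0, 0]], turn=[0, 0, 0, 0, 0, 0, 0, 0])

```text
time_s: 12.55
eef_pos: [0.5239, 0.0771, 0.0798]
orientation: [0.082, 3.14, 0.001]
wrist_force: [-6.9, -1.2, 13.4]
grip_width: 0.0008
```

The force is 13.4 N at the same stop height as before (.0798). I'll let go.

carry_out(delta_pos=[[0, 0, -4], [0, 0, -15], [0, 0, -30], [0, 0, -40], [20, 0, -30], [30, 0, 0], [0, 0, 0], [0, 0, 0]], turn=[0, 0, 0, 0, 0, 0, 0, 0])

```text
time_s: 13.35
eef_pos: [0.4739, 0.0801, 0.1982]
orientation: [0.08, 3.14, 0.001]
wrist_force: [-0.5, 0.4, -0.4]
grip_width: 0.0
```

carry_out(delta_pos=[[0, 0, 0], [0, 0, 0], [0, 0, 0], [0, 0, 0], [0, 0, 0], [0, 0, 0], [0, 0, 0], [0, 0, 0]], turn=[0, 0, 0, 0, 0, 0, 0, 0])

```text
time_s: 14.15
eef_pos: [0.4738, 0.0798, 0.198]
orientation: [0.081, 3.141, -0.0]
wrist_force: [0.3, 0.0, -0.6]
grip_width: 0.0003
```

```bash
python3 - <<'E'
from h import *
p,d,s=snap('side','s7');print(s['eef_pos'],s['wrist_force'],s['time_s'])
cv2.imwrite('pics/c7.png',cv2.resize(p[190:330,250:430],(720,560),interpolation=2)[:,:,::-1])
C=cloud(*pose('side'),d)
p0=np.load('pics/side0.npz');C0=cloud(*pose('side'),p0['d'])
for u,v in [(340,245),(330,258),(350,262),(345,240),(310,240),(365,262)]: print(C0[v,u].round(4),C[v,u].round(4))
q=lambda a:cv2.cvtColor(a,cv2.COLOR_RGB2GRAY).astype(np.float32)[225:390,230:420]
print(cv2.phaseCorrelate(q(p0['p']),q(p)))
E
```

```text
[0.47381413 0.07977204 0.19797848] [ 0.26559142  0.04481682 -0.5995708 ] 14.15
[0.5417 0.0582 0.0845] [0.5416 0.0586 0.0848]
[0.554  0.0918 0.0783] [0.5531 0.097  0.0831]
[0.5149 0.0999 0.0839] [0.5153 0.0974 0.0815]
[0.5355 0.0393 0.0824] [0.5353 0.0409 0.0839]
[0.6005 0.0566 0.0837] [0.6012 0.0533 0.0809]
[0.4883 0.0909 0.0816] [0.4882 0.0924 0.083 ]
((-0.001574433347059312, -0.007967773812183054), 0.9831798668260927)
```

View pics/c7.png

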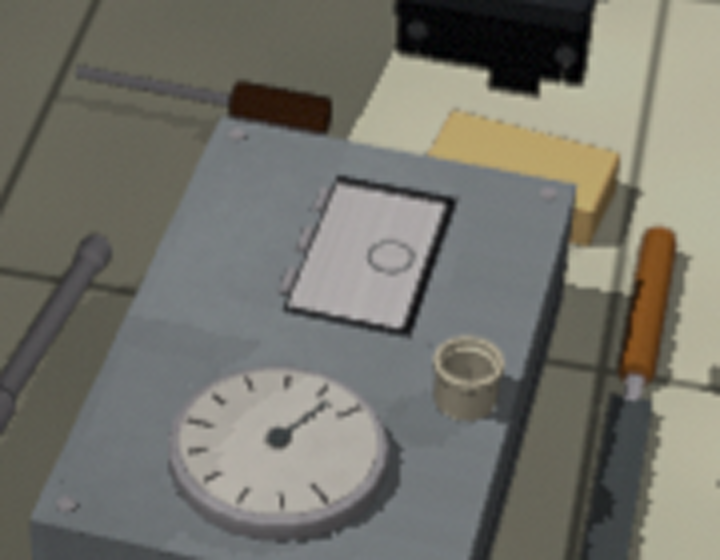

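The flap is latched flush, and everything is where it was (image shift under 0.01 px). I'll hand the job in.

```bash
python3 -c "
from plant import r
print(r.job_done())"
```

```text
the job is handed in; nothing more can be done
None
```

I zeroed the gauge and handed the job in at about 14 s; no verdict was reported.

- **Flap opened:** I pressed the thumb mark in to its stop (13 N) and let go. The pictures showed the flap sprung fully open.
- **Button pressed:** I pressed it until the force rose to 14.6 N at the height expected for full travel. A picture afterwards showed it back out.
- **Flap shut:** I pushed it down from behind and pressed it to the same stop height as before (13.4 N). About 1.5 s after release it was still shut and looked flush with the case.

**Last checks:** the side view around the gauge, compared with the start, showed a shift of less than 0.01 px. The ferrule was still standing, the nearby things in view had not visibly moved, and the arm was clear of everything. The joint values themselves can't be read, so I judged these steps from force, height and pictures. The depth readings scatter by a few mm, so they don't confirm the flap is flush more finely than that. No check failed.

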